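# Mount the recipe stand's telescopic mast and hold it drawn out

### The job

Set up the recipe stand: lift the telescopic mast out of the wooden block, still pushed shut, and lower its foot through the ring of the metal stand until its shoulder sits on the ring. Then squeeze the button in the mast's head and, keeping it squeezed, draw the head straight up past the first stop to the second stop, the end of its travel, with the foot still fully down in the ring. Finish while still holding the head up there with the button squeezed in (do not let go: it would slip back), and leave the onion, the lemon and the mug alone.

Things in the scene. Friction and masses are not known exactly. Their poses are not given: they have to be found in the camera images.
- mast: Upright telescopic mast, about 0.75 kg: outer tube 26 mm across, top 105 mm above the origin; at its lower end a shoulder disc (38 mm across), below it a steel foot 14 mm across, 50 mm long, tapering to 6 mm over its last 9 mm. Origin: on the axis, underside of the shoulder, which rests on block or ring. z up the tube, y to the button's side. Turns freely about z in block and ring.
- mast_head (a joint): How far the head on its inner tube is drawn out, m: 0 shut, about 0.045 first stop, 0.09 second stop (end of travel, no catch: let go, it slips back to the first). Button out: caught at 0 or the first stop, and pulling lifts the whole mast. Button in: the head rises at about 3 N, the tube stays down by its weight (about 5 N) until the end of travel; beyond that the whole mast lifts.
- head_grip (a point): Centre of the mast's black head, a block 30 x 30 mm (x, y) and 40 mm tall, axes as the mast's; 133 mm above the mast's origin when shut. An aluminium card clip stands 11 mm above the head, within its width. Gripping the faces at +x and -x (30 mm apart) does not touch the button; gripping across y squeezes it.
- mast_button (a joint): How far the button is pressed into the head, m: 0 out, 0.007 fully in; the catch is free from 0.004. It springs back; starts to move at 0.8 N, fully in at 2.2 N.
- button_face (a point): Centre of the outer face of the grey button, a pad 20 mm wide, 26 mm tall on the head's +y side, at the height of head_grip. It stands 9 mm proud of the head when out (39 mm over head and button), 2 mm when fully in (32 mm). Axes as the mast's.
- stand_ring (a point): Centre of the upper mouth of the level ring of the dark metal stand, 75 mm above the worktop; hole 17 mm across, ring 45 mm across, 20 mm tall, 43 mm of air between it and the base plate (130 x 100 mm). An arm and post behind (stand's +x, 55 mm from the hole) carry it, no higher than the ring. Fixed. z up.
- block: Wooden parking block 70 x 70 x 55 mm, fixed, with an upright 19 mm hole at its centre. Origin: centre of its underside; its top is at 55 mm. (Wall cabinets hang over the back of the worktop, front 0.54 m ahead of the robot, underside 480 mm up, from 0.48 m left to 0.2 m right: keep the arm clear of them, passing the middle close to the robot.)
- onion: Loose red onion, about 65 x 65 x 71 mm, origin at the centre of its underside. Leave alone.
- lemon: Loose lemon, 78 x 55 x 56 mm, origin at the centre of its underside. Leave alone.
- mug: Loose pale mug, 84 x 120 mm with its handle, 92 mm tall, origin at the centre of its underside. Leave alone.
Mind the look-alikes: they are no part of the job. What is shaped like the mast but green is not meant.

How it is judged:
By the outcome, as a careful person would: the job done as asked, in the order asked, and still so for the second after the job is handed in, while the arm keeps its last pose, push and grip.
It also fails if it takes over 54 s, if anything falls off the work surface, if the arm or the gripper's body presses on something with over 40 N, if the wrist force passes 120 N, or if a joint passes its speed limit or range.

### The arm

A 6-joint arm with a two-finger parallel gripper is mounted at the origin on a cart in front of the work surface, level with it; the furniture and walls round the work are solid. World frame = base frame: x ahead of the robot, y to its left, z up, the work surface at z = 0. Lengths are in m, angles in rad, forces in N, time in s.
With the tool pointing down it reaches from about 0.325 to 0.775 m from the base axis. Payload 5.5 kg.
Tool frame: the origin (TCP) lies on the centre line of the jaws, within the pads' length; the fingertips stand 11 mm ahead of it and the grasp point (between the pads) lies 8 mm behind it; z points along the fingers, y is the direction in which the jaws open and shut (so a half turn about z gives the same grasp; the last joint's range is limited). The gripper opens to 85 mm and grips with 20 to 120 N. Pads are 22 mm wide; open, the fingers measure 114 mm over their backs; the gripper's body (76 mm by 85 mm) begins 54 mm behind the grasp point. The pads swing forward as they close: fully open they stand 13 mm farther back than shut.
Start: joints at [-1.232, 0.091, 1.231, -0, 1.82, -0.057], TCP at [0.231, -0.554, 0.242] pointing down, gripper open.
Joint ranges: [-2.87, 2.87], [-0.86, 2.18], [0.17, 2.46], [-1.51, 4.65], [0.06, 2.69], [-2.65, 2.65]. Speed limits (rad/s): [2.57, 2.57, 3.01, 3.14, 3.14, 3.14].

### API

Orientations are given as a unit quaternion [w, x, y, z].
In Python, from rig import ctrl gives the robot as it stands. The module is installed in compiled form; this text tells all that it offers.
- The arm moves only by the shell command python3 -m jog 'ROWS' [FORCE]. ROWS is JSON, a list that holds one entry, the list of rows, each a list of 7 numbers: the turn, a rotation vector about the tool's x, y, z in degrees, then the shift along the tool's x, y, z in cm, then the finger opening in cm, from 0 to 8.54. In form: [[[wx, wy, wz, x, y, z, claw], ...]]. A call has 1 to 10 rows; each row shifts and turns the commanded pose from where the row before left it, along the tool's axes as they then stand; what a row does not reach is not made up. A row lasts 1/10 s, in which the tool goes at most 50 mm and 8.59 degrees, less where a joint would pass 70% of its speed; a pose out of reach is approached as far as the arm can. A call with a gripper value outside its range is refused whole. The fingers move at their own pace and stop on an object; FORCE is the grip in N (left out, the last holds). Time passes only in rows, so rows that do not move let the fingers close. It gives the time, the measured TCP pose, the force and the opening at its end, in the units of the state.
- ctrl.observe(): the state, without advancing time (a new reading comes with each control period).
- ctrl.capture(name): name is "side" or "top" or "wrist"; returns a dict with "frame" (420x560x3 uint8, red, green, blue), "depth" (420x560 float32, m along the optical axis (not along the pixel's ray), 0 where there is no reading), "fx", "fy", "cx", "cy" (pixels), "R" (3x3) and "t" (3): a world point X has camera coordinates R X + t; the wrist camera has in their place "mount" (4x4, takes a point from camera to tool coordinates, whose origin is the TCP and whose axes are the flange's). Camera axes: x right, y down, z forward; pixel columns grow to the right and rows downward; lengths in m; the calibration is good to about 2 mm. A picture is of the moment at which its call begins: read the wrist's pose just before it.
- ctrl.sign_off(): hands the job in, once; it reports no verdict.
Trained networks look in the newest picture that a camera, given by its name, has taken for a name from the list of things; names that differ only in an ending like _2 or _b are one class to them, and where a whole thing is asked for, a point or a joint stands for the part that bears it (a point fixed in the world has none). Each returns a list of dicts, best first, with "p" (0 to 1); they miss things now and then, are a little off and sometimes report something else, mostly with a low value. They report only what shows in the picture. A call takes as long as a camera call. They do not tell look-alikes from the thing itself.
- ctrl.recognise(query, camera): "at" ([column, row] as shares, 0 to 1, of the picture: columns of its width, rows of its height, amid what is visible of it).
The state is a dict: "clock": time; "joint_pos": joint angles; "joint_vel": joint speeds; "joint_efforts": joint torques, N m; "tcp_pos": TCP position; "orientation": TCP orientation; "contact_force": force on the tool from outside, world axes, zero at the start; "wrist_torque": the same for the moment, N m; "opening": opening from 0.0 (shut) to 1.0 (fully open).
Only numpy, scipy, OpenCV 4.12 (cv2) and the standard library are available. Lean on these libraries where they do the work, as an engineer would, in place of code of your own. Each camera call takes 0.05 s, during which the arm holds its last target. There are 200 camera calls.

## Working session

There is one attempt and no reset: what is moved stays moved. The work goes in short steps, Python scripts to look and compute and a shell command to move; the robot and the scene stay as the last step left them, time stands still between calls to the robot, and variables do not carry over. Pictures are saved under pics/ and viewed, about 8 in all and at most 12, crops included, and the job is handed in when it is done.

```bash
mkdir -p pics; cat > h.py <<'E'
import numpy as np, cv2
from rig import ctrl
from scipy.spatial.transform import Rotation as Ro
def world(c,u,v,o=None):
    d=c["depth"]; 
    u=np.asarray(u);v=np.asarray(v); z=d[v,u]
    p=np.stack([(u-c["cx"])/c["fx"]*z,(v-c["cy"])/c["fy"]*z,z],-1)
    if "R" in c: return (p-c["t"])@c["R"]
    M=c["mount"]; p=p@M[:3,:3].T+M[:3,3]
    q=o["orientation"]; return Ro.from_quat([q[1],q[2],q[3],q[0]]).apply(p.reshape(-1,3)).reshape(p.shape)+o["tcp_pos"]
def cloud(c,o=None):
    v,u=np.mgrid[0:420,0:560]; return world(c,u,v,o)
def save(c,n): cv2.imwrite("pics/"+n+".png",c["frame"][:,:,::-1])
E
python3 - <<'E'
from h import *
o=ctrl.observe(); print({k:np.round(v,3) for k,v in o.items()})
a=[]
for n in ["side","top"]:
    c=ctrl.capture(n); a.append(c["frame"])
    for q in ["mast","head_grip","button_face","stand_ring","block"]:
        for r in ctrl.recognise(q,n)[:4]:
            u=int(r["at"][0]*560);v=int(r["at"][1]*420)
            print(n,q,round(r["p"],2),u,v,np.round(world(c,u,v),3))
    np.save(n+".npy",cloud(c)); save(c,n)
    print(n,-c["R"].T@c["t"])
E
```

```text
{'clock': np.float64(0.0), 'joint_pos': array([-1.232,  0.092,  1.232, -0.   ,  1.82 , -0.057]), 'joint_vel': array([ 0.001, -0.002, -0.001,  0.   , -0.001, -0.001]), 'joint_efforts': array([-1.0000e-03, -4.5873e+01, -4.1803e+01, -0.0000e+00,  1.2000e-02,
        0.0000e+00]), 'tcp_pos': array([ 0.231, -0.553,  0.241]), 'orientation': array([-0.001,  0.98 ,  0.197, -0.   ]), 'contact_force': array([0.073, 1.051, 0.12 ]), 'wrist_torque': array([ 0.018,  0.008, -0.011]), 'opening': np.float64(1.0)}
side mast 0.88 269 146 [0.376 0.265 0.16 ]
side mast 0.47 223 166 [0.189 0.331 0.03 ]
side head_grip 0.73 269 138 [0.378 0.252 0.2  ]
side stand_ring 0.57 293 292 [ 0.477 -0.279  0.014]
side block 0.66 271 178 [0.382 0.237 0.042]
side [ 0.500452   -1.12861636  0.98526539]
top mast 0.74 190 218 [0.362 0.267 0.175]
top mast 0.59 162 295 [0.159 0.335 0.033]
top head_grip 0.75 184 209 [0.375 0.283 0.204]
top head_grip 0.47 173 309 [0.122 0.293 0.029]
top head_grip 0.45 183 210 [0.37  0.284 0.206]
top stand_ring 0.75 361 233 [ 0.426 -0.257  0.069]
top stand_ring 0.42 288 219 [ 0.458 -0.019  0.047]
top block 0.76 195 236 [0.361 0.272 0.047]
top block 0.24 303 179 [ 0.64  -0.053  0.012]
top [-0.22314634 -0.06819015  1.39927088]
```

View pics/side.png

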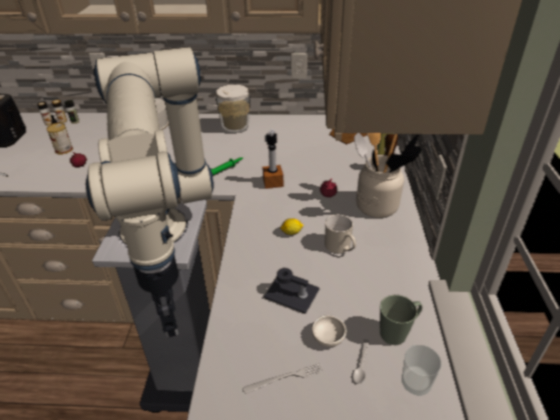

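View pics/top.png

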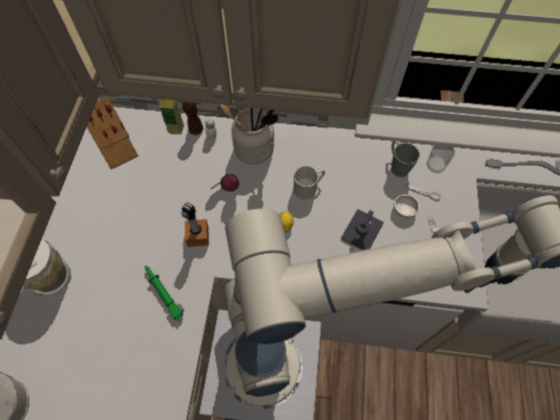

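```bash
cat >> h.py <<'E'
def rot(o):
    q=o["orientation"]; return Ro.from_quat([q[1],q[2],q[3],q[0]])
def delta(p,yaw=None,o=None):
    "tool shift cm from measured pose to world p, tool down; yaw = world angle (deg) of tool y axis, mod 180"
    o=o or ctrl.observe(); R=rot(o); M=R.as_matrix()
    w=np.zeros(3); Rt=R
    if yaw is not None:
        best=None
        for y in (yaw,yaw+180):
            a=np.radians(y); Y=np.array([np.cos(a),np.sin(a),0]); Z=np.array([0,0,-1.]); X=np.cross(Y,Z)
            w2=(R.inv()*Ro.from_matrix(np.c_[X,Y,Z])).as_rotvec(degrees=True)
            print(" turn option",np.round(w2,2))
    print(" tcp",np.round(o["tcp_pos"],4)," shift(before turn) cm",np.round(M.T@(np.array(p)-o["tcp_pos"])*100,2),
      "yawY",round(float(np.degrees(np.arctan2(M[1,1],M[0,1]))),2),"tilt",np.round(M[:,2],4),"j",np.round(o["joint_pos"],2),"F",np.round(o["contact_force"],1),"op",round(float(o["opening"]),3),"t",round(float(o["clock"]),2))
E
python3 - <<'E'
from h import *
for n in ["side","top"]:
    P=np.load(n+".npy"); 
    for nm,(x,y,r),zl,zh in [("head",(.368,.268,.05),.165,.23),("block",(.368,.268,.07),.05,.06),("ring",(.42,-.26,.07),.06,.09)]:
        m=(abs(P[...,2]-(zl+zh)/2)<(zh-zl)/2)&(np.hypot(P[...,0]-x,P[...,1]-y)<r)
        q=P[m]; print(n,nm,len(q),np.round(q.mean(0),4) if len(q) else 0,np.round(q.min(0),3) if len(q) else 0,np.round(q.max(0),3) if len(q) else 0)
c=ctrl.capture("wrist"); print(np.round(c["mount"],3),c["fx"])
for p in [(.36,-.22,.36),(.42,0,.36),(.30,.25,.36)]: delta(p,0)
im=cv2.imread("pics/side.png")[110:200,210:330]; t=cv2.imread("pics/top.png")[190:260,150:250]
cv2.imwrite("pics/crop.png",np.hstack([cv2.resize(im,(480,360),interpolation=3),cv2.resize(t,(300,360),interpolation=3)]))
E
```

```text
side head 160 [0.3827 0.2623 0.1953] [0.359 0.248 0.169] [0.402 0.283 0.221]
side block 170 [0.3838 0.2613 0.0547] [0.345 0.224 0.05 ] [0.422 0.311 0.06 ]
side ring 239 [ 0.4556 -0.2711  0.0717] [ 0.43 -0.29  0.06] [ 0.488 -0.245  0.08 ]
top head 185 [0.3728 0.2733 0.1994] [0.355 0.257 0.169] [0.399 0.292 0.222]
top block 268 [0.3748 0.2728 0.0538] [0.34  0.236 0.05 ] [0.42  0.315 0.06 ]
top ring 170 [ 0.4504 -0.2607  0.0704] [ 0.425 -0.283  0.06 ] [ 0.488 -0.237  0.079]
[[ 0.001 -0.947 -0.321  0.083]
 [ 1.     0.001  0.     0.   ]
 [-0.    -0.321  0.947 -0.132]
 [ 0.     0.     0.     1.   ]] 368.5271156224036
 turn option [ -0.     0.   -67.32]
 turn option [  0.     0.   112.68]
 tcp [ 0.2313 -0.5536  0.2423]  shift(before turn) cm [ 24.74 -25.82 -11.77] yawY -67.32 tilt [-0. -0. -1.] j [-1.23  0.09  1.23 -0.    1.82 -0.06] F [ 0.8  1.3 -0.5] op 0.999 t 0.65
 turn option [ -0.     0.   -67.32]
 turn option [  0.     0.   112.68]
 tcp [ 0.2313 -0.5536  0.2423]  shift(before turn) cm [ 38.75 -43.81 -11.77] yawY -67.32 tilt [-0. -0. -1.] j [-1.23  0.09  1.23 -0.    1.82 -0.06] F [ 0.8  1.3 -0.5] op 0.999 t 0.65
 turn option [ -0.     0.   -67.32]
 turn option [  0.     0.   112.68]
 tcp [ 0.2313 -0.5536  0.2423]  shift(before turn) cm [ 37.32 -71.5  -11.77] yawY -67.32 tilt [-0. -0. -1.] j [-1.23  0.09  1.23 -0.    1.82 -0.06] F [ 0.8  1.3 -0.5] op 0.999 t 0.65
```

View pics/crop.png

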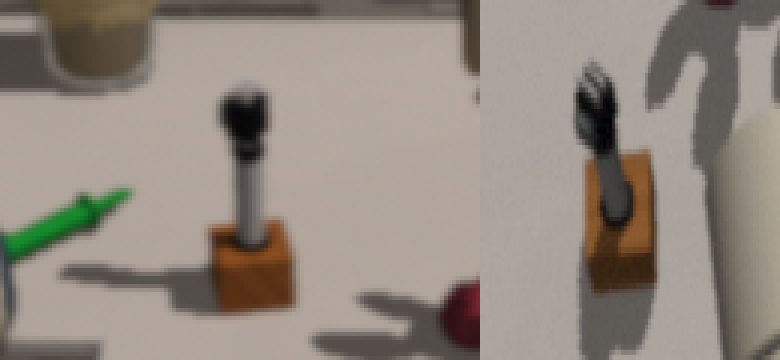

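```bash
python3 -m jog '[[[0,0,0,0,-3.5,-2.7,8.5],[0,0,0,0,-3.5,-2.7,8.5],[0,0,0,0,-3.5,-2.7,8.5],[0,0,0,0,-3.5,-2.8,8.5],[0,0,0,0,-3.0,-2.8,8.5]]]' && python3 -c "
from h import *
delta((.375,.27,.38))" && python3 -m jog '[[[0,0,-5.2,3.9,0,0,8.5],[0,0,-5.2,3.9,0,0,8.5],[0,0,-5.2,3.9,0,0,8.5],[0,0,-5.2,3.9,0,0,8.5],[0,0,-5.2,3.9,0,0,8.5],[0,0,-5.2,3.9,0,0,8.5],[0,0,-5.2,3.9,0,0,8.5],[0,0,-5.2,3.9,0,0,8.5],[0,0,-5.2,3.9,0,0,8.5],[0,0,-5.2,3.9,0,0,8.5]]]'  && python3 -c "
from h import *
delta((.375,.27,.38))"
```

```text
clock: 1.15
tcp_pos: [0.1651, -0.395, 0.3807]
orientation: [0.0, 0.98, 0.197, 0.0]
contact_force: [0.6, -0.7, 0.1]
opening: 0.995
 tcp [ 0.1651 -0.395   0.3807]  shift(before turn) cm [ 4.501e+01 -5.327e+01  2.000e-02] yawY -67.32 tilt [ 2.e-04 -9.e-04 -1.e+00] j [-1.25 -0.29  1.33 -0.    2.09 -0.08] F [ 0.6 -0.7  0.1] op 0.995 t 1.15
clock: 2.15
tcp_pos: [0.4279, -0.1238, 0.3791]
orientation: [0.0, 0.794, 0.608, 0.0]
contact_force: [0.1, -0.8, 0.0]
opening: 0.994
 tcp [ 0.4279 -0.1238  0.3791]  shift(before turn) cm [ 36.64 -15.37  -0.09] yawY -15.11 tilt [ 1.e-04  0.e+00 -1.e+00] j [-0.36 -0.24  1.3   0.    2.08 -0.09] F [ 0.1 -0.8  0. ] op 0.994 t 2.15
```

```bash
cat > look.py <<'E'
import sys
from h import *
def look(n,qs):
    o=ctrl.observe(); c=ctrl.capture("wrist"); P=cloud(c,o); np.savez(n,P=P,f=c["frame"]); save(c,n)
    for q in qs:
        for r in ctrl.recognise(q,"wrist")[:3]:
            u=int(r["at"][0]*560);v=int(r["at"][1]*420); print(q,round(r["p"],2),u,v,np.round(P[v,u],4))
if __name__=="__main__": look(sys.argv[1],sys.argv[2:])
E
python3 look.py w_ring stand_ring; python3 -m jog '[[[0,0,-5.2,3.9,-0.5,0,8.5],[0,0,-5.2,3.9,-0.5,0,8.5],[0,0,-5.2,3.9,-0.5,0,8.5],[0,0,-5.2,3.9,-0.3,0,8.5],[0,0,-5.2,3.9,0,0,8.5],[0,0,-5.2,3.9,0,0,8.5],[0,0,-5.2,3.9,0,0,8.5],[0,0,-5.2,3.9,0,0,8.5],[0,0,-5.2,3.9,0,0,8.5],[0,0,-5.2,3.9,0,0,8.5]]]'  && python3 look.py w_mast mast head_grip button_face block; python3 -c "
from h import *
delta((.375,.27,.38))
a=cv2.imread('pics/w_ring.png');b=cv2.imread('pics/w_mast.png')
cv2.imwrite('pics/two.png',np.vstack([cv2.resize(a,(400,300)),cv2.resize(b,(400,300))]))"
```

```text
stand_ring 0.76 339 239 [ 0.4672 -0.2466  0.067 ]
clock: 3.25
tcp_pos: [0.3562, 0.2512, 0.3792]
orientation: [0.0, 0.448, 0.894, -0.0]
contact_force: [0.1, 0.1, -0.5]
opening: 0.996
mast 0.91 319 175 [0.3725 0.2763 0.2069]
mast 0.88 168 8 [0.1465 0.3029 0.0309]
head_grip 0.92 146 13 [0.1286 0.283  0.0307]
head_grip 0.67 322 184 [0.3773 0.2731 0.2158]
button_face 0.58 316 165 [0.3663 0.2808 0.201 ]
button_face 0.55 152 26 [0.1395 0.2749 0.026 ]
block 0.64 302 141 [0.3618 0.277  0.0556]
 tcp [0.3569 0.2498 0.3794]  shift(before turn) cm [ 0.55  2.66 -0.06] yawY 36.58 tilt [ 6.e-04 -4.e-04 -1.e+00] j [ 0.53 -0.27  1.32 -0.    2.09 -0.11] F [-0.7 -0.6  0.6] op 0.996 t 3.5
```

View pics/two.png

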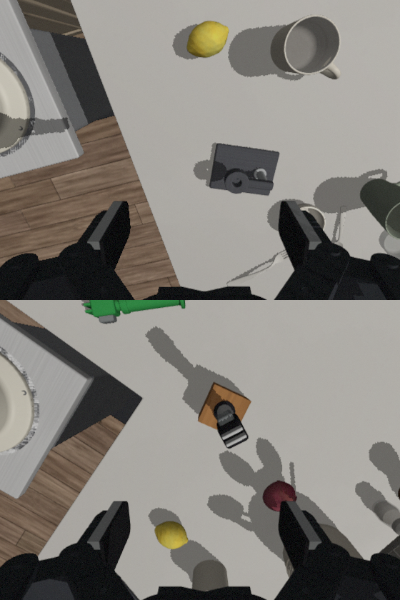

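```bash
python3 - <<'E'
from h import *
d=np.load("w_mast.npz");P=d["P"];f=d["f"]
m=(P[...,2]>.17)&(P[...,2]<.225)&(np.hypot(P[...,0]-.375,P[...,1]-.27)<.05)
for zl,zh in [(.17,.19),(.19,.2),(.2,.206),(.206,.212),(.212,.225)]:
    k=m&(P[...,2]>=zl)&(P[...,2]<zh); q=P[k]; print(zl,k.sum(),np.round(q.mean(0),4) if k.any() else'')
k=m&(P[...,2]>=.203)&(P[...,2]<.212); r=cv2.minAreaRect((P[k][:,:2]*1000).astype(np.float32)); print("top rect mm",r)
k=(abs(P[...,2]-.055)<.004)&(np.hypot(P[...,0]-.375,P[...,1]-.27)<.07);r=cv2.minAreaRect((P[k][:,:2]*1000).astype(np.float32)); print("block mm",r)
cv2.imwrite("pics/c1.png",cv2.resize(f[120:220,260:370,::-1],(660,600),interpolation=3))
d=np.load("w_ring.npz");P=d["P"]
k=(abs(P[...,2]-.073)<.006)&(np.hypot(P[...,0]-.45,P[...,1]+.26)<.07);r=cv2.minAreaRect((P[k][:,:2]*1000).astype(np.float32)); print("ring mm",k.sum(),r)
k=(P[...,2]>.004)&(P[...,2]<.016)&(np.hypot(P[...,0]-.45,P[...,1]+.26)<.1);r=cv2.minAreaRect((P[k][:,:2]*1000).astype(np.float32)); print("base mm",k.sum(),r)
E
```

```text
0.17 87 [0.3664 0.2809 0.184 ]
0.19 114 [0.3656 0.2813 0.1965]
0.2 321 [0.3701 0.2781 0.2025]
0.206 653 [0.3816 0.2729 0.2083]
0.212 423 [0.3834 0.272  0.2181]
top rect mm ((380.8946228027344, 272.855224609375), (29.919010162353516, 37.30414581298828), 65.15243530273438)
block mm ((383.79168701171875, 271.4604797363281), (70.14729309082031, 70.15129089355469), 12.595779418945312)
ring mm 1212 ((469.7757263183594, -275.5960693359375), (44.09373092651367, 88.22527313232422), 53.92901611328125)
base mm 3953 ((481.18902587890625, -250.75711059570312), (145.8375701904297, 130.3252716064453), 65.72191619873047)
```

View pics/c1.png

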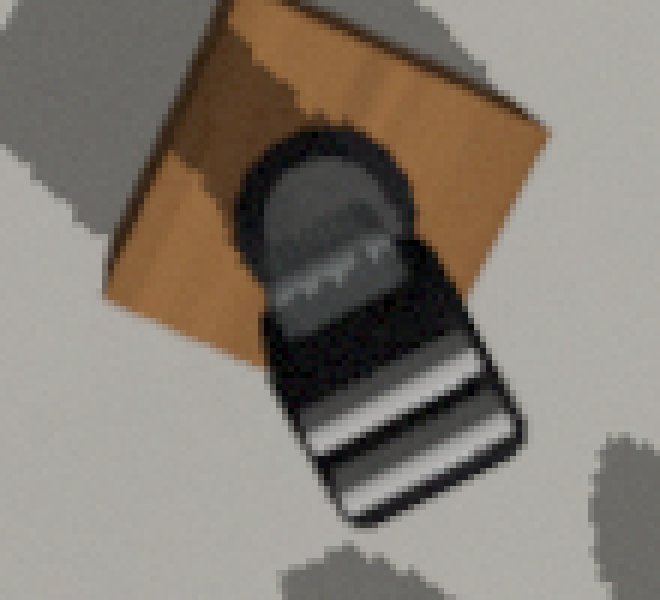

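```bash
python3 -m jog '[[[0,0,0,0.06,1.73,0,8.5],[0,0,0,0.07,1.74,0,8.5],[0,0,-7.1,0,0,1,8.5],[0,0,-7.1,0,0,2,8.5],[0,0,-7.1,0,0,3,8.5],[0,0,-7.1,0,0,3,8.5],[0,0,0,0,0,2,8.5],[0,0,0,0,0,1,8.5],[0,0,0,0,0,0,8.5]]]'; python3 look.py w2 head_grip; python3 -c "
from h import *
delta((.384,.2715,.18),65)
P=np.load('w2.npz')['P']
m=(P[...,2]>.17)&(P[...,2]<.23)&(np.hypot(P[...,0]-.38,P[...,1]-.27)<.035)
q=P[m];print(m.sum(),q.mean(0),q[:,2].max())
k=m&(P[...,2]>.2035)&(P[...,2]<.212);print(cv2.minAreaRect((P[k][:,:2]*1000).astype(np.float32)))
k=m&(P[...,2]>.213);print(cv2.minAreaRect((P[k][:,:2]*1000).astype(np.float32)))"
```

```text
clock: 4.4
tcp_pos: [0.3839, 0.2709, 0.258]
orientation: [-0.001, 0.217, 0.976, -0.001]
contact_force: [-0.0, -0.1, -0.5]
opening: 0.991
head_grip 0.82 284 233 [0.3762 0.2734 0.2088]
 turn option [ 0.06  0.05 -0.03]
 turn option [ 8.0000e-02 -1.0000e-01  1.7997e+02]
 tcp [0.3842 0.2717 0.2605]  shift(before turn) cm [ 0.02 -0.04  8.05] yawY 64.97 tilt [ 1.3e-03  6.0e-04 -1.0e+00] j [ 0.54 -0.25  1.52 -0.    1.87 -0.59] F [0.3 0.5 1.2] op 0.996 t 4.5
3944 [0.3761411  0.2750213  0.20734411] 0.22147272317572944
((383.3141784667969, 271.6790466308594), (30.038419723510742, 29.664400100708008), 65.42227935791016)
((384.009765625, 271.37835693359375), (25.994768142700195, 14.693674087524414), 65.54310607910156)
```

View pics/w2.png

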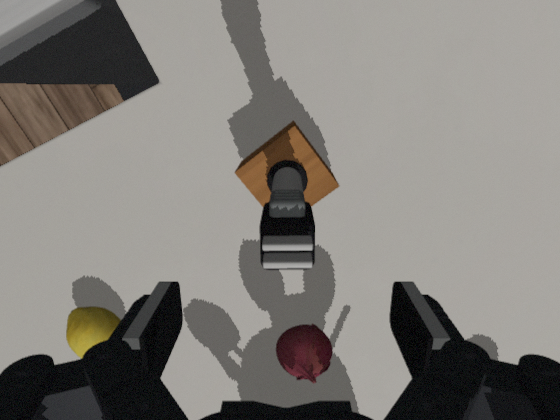

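```bash
python3 -m jog '[[[0,0,0,0,0,1.5,8.5],[0,0,0,0,0,2.5,8.5],[0,0,0,0,0,2.5,8.5],[0,0,-0.4,0,0,1.0,8.5],[0,0,0,0,0,0.45,8.5],[0,0,0,0,0,0,8.5],[0,0,0,0,0,0,8.5]]]' 60 && python3 -c "
from h import *
delta((.384,.2715,.18),65.4)"; python3 -m jog '[[[0,0,0,0,0,0,2.5],[0,0,0,0,0,0,2.5],[0,0,0,0,0,0,2.5],[0,0,0,0,0,0,2.5],[0,0,0,0,0,0,2.5],[0,0,0,0,0,0,2.5],[0,0,0,0,0,0,2.5],[0,0,0,0,0,0,2.5]]]' 60
```

```text
clock: 5.2
tcp_pos: [0.3841, 0.2725, 0.1815]
orientation: [0.001, 0.212, 0.977, 0.001]
contact_force: [-0.0, -0.3, 0.4]
opening: 0.997
 turn option [0.11 0.08 0.07]
 turn option [-1.2000e-01  1.8000e-01 -1.7993e+02]
 tcp [0.3841 0.2725 0.1815]  shift(before turn) cm [-0.03 -0.1   0.15] yawY 65.47 tilt [ 0.0021  0.0012 -1.    ] j [ 0.54 -0.27  1.67 -0.    1.73 -0.6 ] F [-0.  -0.3  0.4] op 0.997 t 5.2
clock: 6.0
tcp_pos: [0.3837, 0.2721, 0.1802]
orientation: [0.0, 0.212, 0.977, 0.0]
contact_force: [-0.1, -2.2, 2.8]
opening: 0.34
```

```bash
python3 -m jog '[[[0,0,0,0,0,-0.5,2.5],[0,0,0,0,0,-1.5,2.5],[0,0,0,0,0,-2,2.5],[0,0,0,0,0,-2,2.5],[0,0,0,0,0,-2,2.5],[0,0,0,0,0,-2,2.5],[0,0,0,0,0,-2,2.5],[0,0,0,0,0,-1,2.5],[0,0,0,0,0,0,2.5],[0,0,0,0,0,0,2.5]]]'; python3 look.py w3 mast;python3 - <<'E'
from h import *
delta((.384,.2715,.31))
c=ctrl.capture("side"); P=cloud(c); f=c["frame"]
cv2.imwrite("pics/c3.png",np.hstack([cv2.resize(f[70:200,190:350,::-1],(480,390),interpolation=3),cv2.resize(cv2.imread("pics/w3.png"),(320,390))]))
# ring estimate from all views
d=np.load("w_ring.npz");Q=d["P"]
for n,P in [("w",Q),("side",np.load("side.npy")),("top",np.load("top.npy"))]:
    k=(P[...,2]>.055)&(P[...,2]<.085)&(np.hypot(P[...,0]-.46,P[...,1]+.265)<.06)
    q=P[k]; print(n,len(q),np.round(np.percentile(q[:,2],[5,50,90,97]),4))
    np.savetxt(n+"_ring.txt",q)
f=d["f"]; cv2.imwrite("pics/ringcrop.png",cv2.resize(f[190:290,280:400,::-1],(720,600),interpolation=3))
E
```

```text
clock: 7.0
tcp_pos: [0.3835, 0.2722, 0.3086]
orientation: [-0.001, 0.212, 0.977, -0.001]
contact_force: [0.0, 0.8, -9.4]
opening: 0.342
mast 0.87 284 302 [0.371  0.2773 0.3338]
 tcp [0.3834 0.2721 0.3081]  shift(before turn) cm [-0.08 -0.03 -0.19] yawY 65.48 tilt [-0.0025 -0.0015 -1.    ] j [ 0.54 -0.23  1.42  0.    1.95 -0.6 ] F [-0.3  0.8 -8. ] op 0.344 t 7.1
w 1413 [0.0618 0.0739 0.0761 0.0768]
side 331 [0.0591 0.0716 0.0762 0.0773]
top 216 [0.0595 0.0702 0.0745 0.0771]
```

View pics/c3.png

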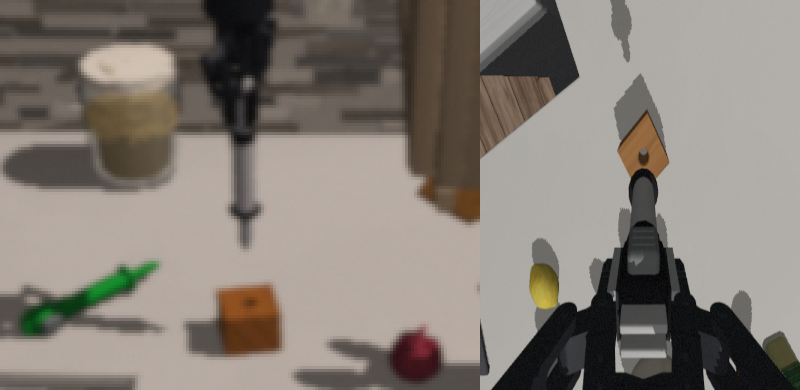

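View pics/ringcrop.png

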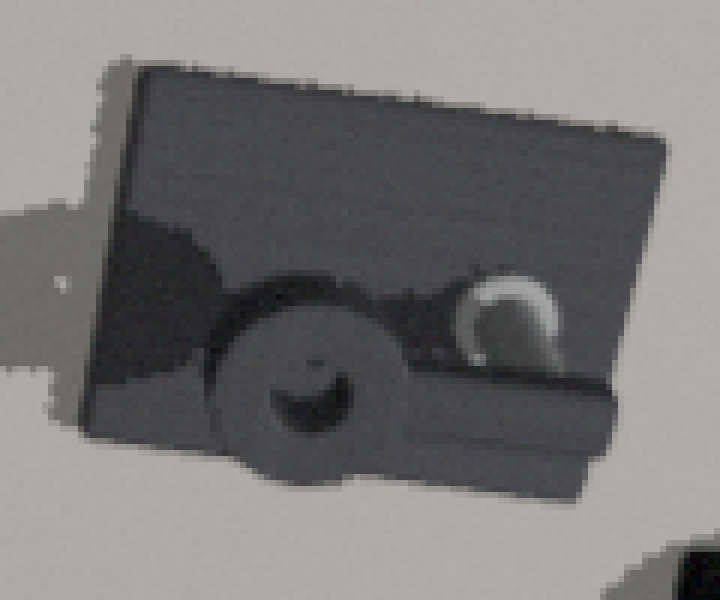

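```bash
python3 -m jog '[[[0,0,0,0.6,-1.1,-0.5,2.5],[0,0,0,0.9,-1.6,-0.5,2.5],[0,0,0,0.9,-1.6,0,2.5],[0,0,2,-1.3,-0.7,0,2.5],[0,0,4.1,-2.6,-1.5,0,2.5],[0,0,4.1,-2.6,-1.5,0,2.5],[0,0,4.1,-2.6,-1.5,0,2.5],[0,0,4.1,-2.6,-1.5,0,2.5],[0,0,4.1,-2.6,-1.5,0,2.5],[0,0,4.1,-2.6,-1.5,0,2.5]]]';  python3 -m jog '[[[0,0,4.1,-2.6,-1.5,0,2.5],[0,0,4.1,-2.6,-1.5,0,2.5],[0,0,4.1,-2.6,-1.5,0,2.5],[0,0,4.1,-2.6,-1.5,0,2.5],[0,0,4.1,-2.6,-1.5,0,2.5],[0,0,4.1,-2.6,-1.5,0,2.5],[0,0,2,-1.3,-0.7,0,2.5],[0,0,0,0,0,0,2.5]]]'; python3 look.py w4 stand_ring; python3 - <<'E'
from h import *
delta((.455,-.268,.318))
# ring centre by ray at z=.075 from w_ring picture
d=np.load("w_ring.npz");P=d["P"]
# fit ray via local geometry: use camera centre from pose unavailable -> use depth points of ring-top annulus
u,v=np.meshgrid(np.arange(315,350),np.arange(238,273)); r=np.hypot(u-331.7,v-255.5)
k=(r>8.5)&(r<14); q=P[v[k],u[k]]; q=q[q[:,2]>.07]; print("ring w", len(q), (q.min(0)+q.max(0))/2, np.median(q,0))
for n in ["side","top","w"]:
    q=np.loadtxt(n+"_ring.txt"); q=q[(q[:,2]>.072)]
    # min circle of near-robot end: fit circle of given R .0225 by hull max-coverage
    H,xe,ye=np.histogram2d(q[:,0],q[:,1],bins=[np.arange(.42,.5,.004),np.arange(-.31,-.22,.004)])
    print(n);print("\n".join("".join("#" if h>0 else "." for h in row) for row in H))
E
```

```text
clock: 8.15
tcp_pos: [0.423, 0.0658, 0.3196]
orientation: [-0.0, 0.433, 0.901, -0.0]
contact_force: [0.7, 0.6, -8.5]
opening: 0.34
clock: 8.95
tcp_pos: [0.4144, -0.1277, 0.3196]
orientation: [-0.0, 0.629, 0.777, -0.001]
contact_force: [1.0, 1.1, -8.3]
opening: 0.344
stand_ring 0.56 339 259 [ 0.5111 -0.2449  0.0124]
 tcp [ 0.4151 -0.1259  0.3198]  shift(before turn) cm [-14.74   0.88   0.17] yawY 12.26 tilt [-1.e-04  5.e-04 -1.e+00] j [-0.37 -0.32  1.47  0.    1.99 -0.59] F [ 0.   1.3 -8.8] op 0.342 t 9.05
ring w 394 [ 0.45249255 -0.26318565  0.07557656] [ 0.45225464 -0.26284192  0.07558202]
side
......................
......................
.........###..........
........#######.......
......########........
......####.###.##.....
......###...####......
.....###.....###......
.....####...####......
.....#####..####......
......##########......
.......###.##.#.......
.......########.......
.......#..............
.....#.###............
.....#.#..............
......###.............
......###.............
.......#..............
....###...............
top
......................
..........
[... 188 characters left out ...]
#.#.....
........#.##.#.#......
........##..####......
..........#...........
......................
......................
......................
........#.............
......................
......#..#............
......................
w
......................
......................
..........####........
........########......
.......##########.....
......###########.....
......#####..#####....
......####...#####....
......####...#####....
......#####.######....
......###########.....
.......##########.....
.......#########......
.......#######........
.......####...........
......#####...........
......#####...........
.....#####............
.....####.............
.....####.............
```

View pics/w4.png

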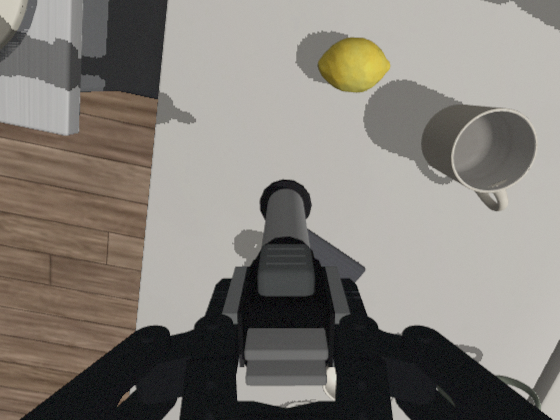

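```bash
python3 -m jog '[[[0,0,0,-1.7,0.1,0,2.5],[0,0,0,-2.5,0.14,0,2.5],[0,0,0,-2.5,0.12,0,2.5],[0,0,0,-2.5,0.12,0,2.5],[0,0,0,-2.5,0.13,1,2.5],[0,0,0,-1.7,0.13,2,2.5],[0,0,0,-0.79,0,1.5,2.5],[0,0,0,0,0,0.98,2.5],[0,0,0,0,0,0,2.5],[0,0,0,0,0,0,2.5]]]'; python3 - <<'E'
from h import *
o=ctrl.observe();delta((.4525,-.263,.265),o=o)
c=ctrl.capture("side"); t=ctrl.capture("top"); np.savez("hov",s=c["frame"],t=t["frame"])
def px(c,p): q=c["R"]@np.array(p)+c["t"]; return np.round([q[0]/q[2]*c["fx"]+c["cx"],q[1]/q[2]*c["fy"]+c["cy"]],1)
p=o["tcp_pos"]; 
for c_,n in((c,"side"),(t,"top")): print(n,"tip",px(c_,p-[0,0,.175]),"ring",px(c_,(.4525,-.263,.075)))
cv2.imwrite("pics/hov.png",np.hstack([cv2.resize(c["frame"][220:310,250:340,::-1],(400,400),interpolation=3),cv2.resize(t["frame"][185:275,315:405,::-1],(400,400),interpolation=3)]))
E
```

```text
clock: 10.05
tcp_pos: [0.453, -0.262, 0.2656]
orientation: [0.0, 0.627, 0.779, 0.0]
contact_force: [0.6, 0.2, -7.5]
opening: 0.343
 tcp [ 0.453  -0.262   0.2656]  shift(before turn) cm [-0.09 -0.07  0.06] yawY 12.35 tilt [ 5.e-04  1.e-04 -1.e+00] j [-0.59 -0.11  1.39  0.    1.86 -0.81] F [ 0.6  0.2 -7.5] op 0.343 t 10.05
side tip [284.3 268.1] ring [284.2 272.4]
top tip [364.  222.7] ring [363.5 225.1]
```

View pics/hov.png

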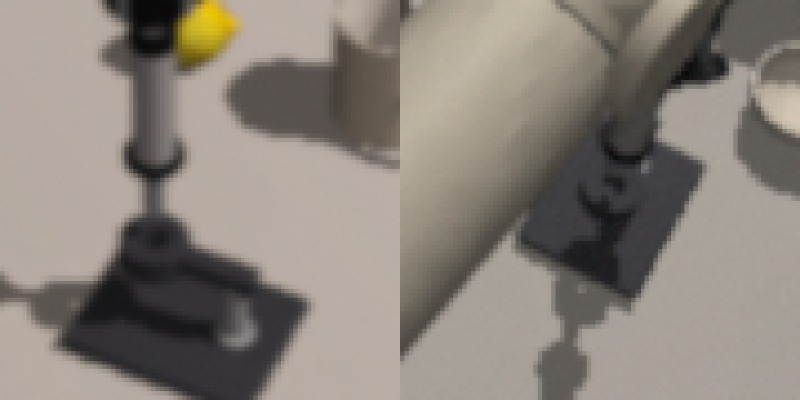

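```bash
python3 -m jog '[[[0,0,0,-0.15,0.02,0,2.5],[0,0,0,0,0,0.5,2.5],[0,0,0,0,0,0.5,2.5],[0,0,0,0,0,0.4,2.5],[0,0,0,0,0,0.3,2.5],[0,0,0,0,0,0,2.5]]]'; python3 -m jog '[[[0,0,0,0,0,0.3,2.5],[0,0,0,0,0,0.3,2.5],[0,0,0,0,0,0,2.5],[0,0,0,0,0,0,2.5]]]';python3 -m jog '[[[0,0,0,0,0,0.3,2.5],[0,0,0,0,0,0.3,2.5],[0,0,0,0,0,0,2.5],[0,0,0,0,0,0,2.5]]]'; python3 -c "
from h import *
delta((.4535,-.2635,.2))"
```

```text
clock: 10.75
tcp_pos: [0.4533, -0.2644, 0.247]
orientation: [-0.001, 0.627, 0.779, -0.0]
contact_force: [-0.2, 0.1, -9.4]
opening: 0.344
clock: 11.15
tcp_pos: [0.4535, -0.2645, 0.2419]
orientation: [-0.0, 0.627, 0.779, -0.0]
contact_force: [-0.5, -0.1, -9.0]
opening: 0.346
clock: 11.55
tcp_pos: [0.4534, -0.2645, 0.2358]
orientation: [-0.0, 0.627, 0.779, -0.0]
contact_force: [-0.7, -0.1, -8.3]
opening: 0.345
 tcp [ 0.4534 -0.2645  0.2358]  shift(before turn) cm [0.09 0.03 3.58] yawY 12.28 tilt [-4.e-04  2.e-04 -1.e+00] j [-0.59 -0.11  1.44 -0.    1.81 -0.81] F [-0.7 -0.1 -8.3] op 0.345 t 11.55
```

```bash
python3 -m jog '[[[0,0,0,0,0,0.4,2.5],[0,0,0,0,0,0.4,2.5],[0,0,0,0,0,0.4,2.5],[0,0,0,0,0,0,2.5],[0,0,0,0,0,0,2.5]]]'; python3 -m jog '[[[0,0,0,0,0,0.4,2.5],[0,0,0,0,0,0.4,2.5],[0,0,0,0,0,0.4,2.5],[0,0,0,0,0,0,2.5],[0,0,0,0,0,0,2.5]]]'; python3 -m jog '[[[0,0,0,0,0,0.3,2.5],[0,0,0,0,0,0.3,2.5],[0,0,0,0,0,0.2,2.5],[0,0,0,0,0,0,2.5],[0,0,0,0,0,0,2.5]]]'; python3 -c "
from h import *
delta((.4535,-.2635,.2))"
```

```text
clock: 12.05
tcp_pos: [0.4534, -0.2644, 0.2237]
orientation: [-0.0, 0.627, 0.779, -0.0]
contact_force: [0.0, -0.4, -8.3]
opening: 0.343
clock: 12.55
tcp_pos: [0.4534, -0.2645, 0.2117]
orientation: [-0.0, 0.627, 0.779, -0.0]
contact_force: [1.2, 0.7, -8.8]
opening: 0.344
clock: 13.05
tcp_pos: [0.4535, -0.2644, 0.2039]
orientation: [-0.0, 0.627, 0.779, -0.0]
contact_force: [0.3, -0.2, -9.0]
opening: 0.346
 tcp [ 0.4535 -0.2644  0.2039]  shift(before turn) cm [0.09 0.02 0.39] yawY 12.28 tilt [-1.e-04  1.e-04 -1.e+00] j [-0.59 -0.12  1.5   0.    1.75 -0.81] F [ 0.3 -0.2 -9. ] op 0.346 t 13.05
```

Smooth entry. Lower until contact.

```bash
python3 -m jog '[[[0,0,0,0,0,0.1,2.5],[0,0,0,0,0,0.1,2.5],[0,0,0,0,0,0.1,2.5],[0,0,0,0,0,0,2.5],[0,0,0,0,0,0,2.5]]]'; python3 -m jog '[[[0,0,0,0,0,0.08,2.5],[0,0,0,0,0,0.07,2.5],[0,0,0,0,0,0,2.5],[0,0,0,0,0,0,2.5]]]'; 
```

```text
clock: 13.55
tcp_pos: [0.4536, -0.2645, 0.2015]
orientation: [0.0, 0.627, 0.779, 0.0]
contact_force: [-1.4, -0.0, -4.4]
opening: 0.348
clock: 13.95
tcp_pos: [0.4536, -0.2646, 0.2004]
orientation: [0.001, 0.627, 0.779, 0.0]
contact_force: [-1.4, 1.7, 1.0]
opening: 0.343
```

```bash
python3 -m jog '[[[0,0,0,0,0,0,8.5],[0,0,0,0,0,0,8.5],[0,0,0,0,0,0,8.5],[0,0,0,0,0,0,8.5],[0,0,0,0,0,0,8.5],[0,0,0,0,0,0,8.5],[0,0,0,0,0,-1,8.5],[0,0,0,0,0,-2,8.5],[0,0,0,0,0,-2,8.5],[0,0,0,0,0,-2,8.5]]]'; python3 -m jog '[[[0,0,7.5,0,0,-1,8.5],[0,0,7.5,0,0,0,8.5],[0,0,7.5,0,0,0,8.5],[0,0,7.5,0,0,0,8.5],[0,0,7.5,0,0,0,8.5],[0,0,7.5,0,0,0,8.5],[0,0,7.5,0,0,0,8.5],[0,0,7.5,0,0,0,8.5],[0,0,7.5,0,0,0,8.5],[0,0,7.5,0,0,0,8.5]]]'; python3 -m jog '[[[0,0,7.5,0,0,0,8.5],[0,0,7.5,0,0,0,8.5],[0,0,0,0,0,0,8.5],[0,0,0,0,0,0,8.5]]]'; python3 look.py w5 head_grip; python3 - <<'E'
from h import *
delta((.4535,-.2645,.2),-77.7)
P=np.load('w5.npz')['P']
m=(P[...,2]>.17)&(P[...,2]<.25)&(np.hypot(P[...,0]-.4535,P[...,1]+.2645)<.04)
for a,b in((.223,.232),(.2335,.25)):
  k=m&(P[...,2]>a)&(P[...,2]<b);print(k.sum(),cv2.minAreaRect((P[k][:,:2]*1000).astype(np.float32)) if k.sum()>5 else '')
c=ctrl.capture("side"); save(c,"side5")
cv2.imwrite("pics/v5.png",np.hstack([cv2.resize(cv2.imread("pics/w5.png"),(440,400)),cv2.resize(c["frame"][200:300,240:330,::-1],(360,400),interpolation=3)]))
E
```

```text
clock: 14.95
tcp_pos: [0.4535, -0.2645, 0.2711]
orientation: [0.0, 0.627, 0.779, 0.0]
contact_force: [0.7, -0.3, 0.3]
opening: 0.997
clock: 15.95
tcp_pos: [0.4535, -0.2645, 0.2804]
orientation: [0.0, 0.972, 0.233, 0.0]
contact_force: [-0.0, -0.5, -0.1]
opening: 0.996
clock: 16.35
tcp_pos: [0.4536, -0.2645, 0.2801]
orientation: [0.0, 0.994, 0.109, 0.0]
contact_force: [-0.1, -0.1, 0.5]
opening: 0.996
head_grip 0.87 277 237 [ 0.4618 -0.2584  0.2389]
 turn option [ 0.01 -0.01  0.13]
 turn option [ 2.0000e-02  2.0000e-02 -1.7987e+02]
 tcp [ 0.4535 -0.2645  0.2798]  shift(before turn) cm [-0.01 -0.    7.98] yawY -77.57 tilt [ 3.e-04 -2.e-04 -1.e+00] j [-0.59 -0.1   1.35  0.    1.89  0.76] F [ 0.5 -0.7  0.2] op 0.992 t 16.45
2051 ((453.3543701171875, -260.6953125), (29.662288665771484, 35.33125686645508), 12.5509033203125)
776 ((453.37518310546875, -263.3094482421875), (26.828123092651367, 13.766664505004883), 12.787640571594238)
```

View pics/v5.png

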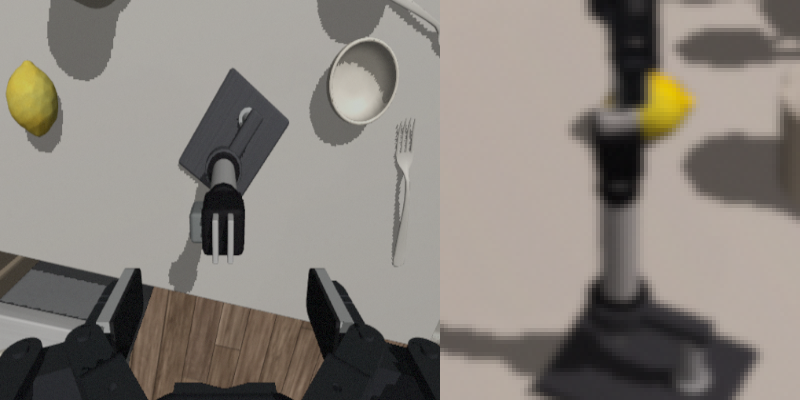

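```bash
python3 -m jog '[[[0,0,0,0,-0.15,1.5,8.5],[0,0,0,0,0,2,8.5],[0,0,0,0,0,2,8.5],[0,0,0,0,0,1.5,8.5],[0,0,0,0,0,0.98,8.5],[0,0,0,0,0,0,8.5],[0,0,0,0,0,0,8.5]]]' 40; python3 -m jog '[[[0,0,0,0,0,0,2.5],[0,0,0,0,0,0,2.5],[0,0,0,0,0,0,2.5],[0,0,0,0,0,0,2.5],[0,0,0,0,0,0,2.5],[0,0,0,0,0,0,2.5],[0,0,0,0,0,0,2.5],[0,0,0,0,0,0,2.5]]]' 40;python3 -c "
from h import *
delta((.4535,-.2645,.2),-77.7); print(ctrl.observe()['wrist_torque'])"
```

```text
clock: 17.2
tcp_pos: [0.4533, -0.2631, 0.2003]
orientation: [0.0, 0.994, 0.107, 0.0]
contact_force: [-0.6, -0.5, 1.6]
opening: 0.993
clock: 18.0
tcp_pos: [0.4534, -0.2629, 0.2006]
orientation: [0.0, 0.994, 0.107, 0.001]
contact_force: [-0.1, 1.3, 5.6]
opening: 0.352
 turn option [ 0.02 -0.06 -0.01]
 turn option [-9.0000e-02 -3.0000e-02  1.7999e+02]
 tcp [ 0.4534 -0.2629  0.2006]  shift(before turn) cm [-0.02  0.16  0.06] yawY -77.71 tilt [ 1.1e-03 -1.0e-04 -1.0e+00] j [-0.59 -0.12  1.51  0.    1.75  0.77] F [-0.1  1.3  5.6] op 0.352 t 18.0
[0.63389557 0.2186309  0.02892142]
```

```bash
python3 -m jog '[[[0,0,0,0,0,-0.1,2.5],[0,0,0,0,0,-0.2,2.5],[0,0,0,0,0,-0.2,2.5],[0,0,0,0,0,-0.2,2.5],[0,0,0,0,0,0,2.5]]]';  python3 -m jog '[[[0,0,0,0,0,-0.2,2.5],[0,0,0,0,0,-0.3,2.5],[0,0,0,0,0,-0.3,2.5],[0,0,0,0,0,-0.2,2.5],[0,0,0,0,0,0,2.5]]]'; python3 -c "
from h import *
for i in range(3):
  c=ctrl.capture('side'); print(ctrl.observe()['contact_force'])
cv2.imwrite('pics/v6.png',cv2.resize(c['frame'][190:300,230:340,::-1],(500,500),interpolation=3))"
```

```text
clock: 18.5
tcp_pos: [0.4532, -0.2628, 0.2066]
orientation: [-0.0, 0.994, 0.107, -0.0]
contact_force: [0.7, 2.1, -2.8]
opening: 0.353
clock: 19.0
tcp_pos: [0.4532, -0.2629, 0.2172]
orientation: [-0.0, 0.994, 0.107, 0.0]
contact_force: [0.2, 2.8, -1.7]
opening: 0.353
[ 1.05704883  3.25123449 -2.29862729]
[ 0.75706699  3.90358569 -1.75030735]
[ 1.01183889  2.74714704 -1.26463121]
```

View pics/v6.png

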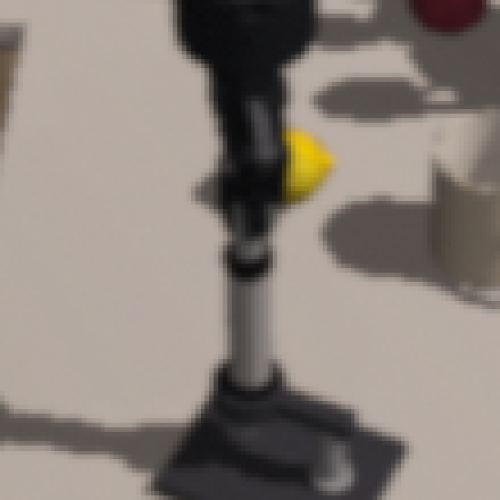

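```bash
python3 -m jog '[[[0,0,0,0,-0.08,-0.3,2.5],[0,0,0,0,0,-0.5,2.5],[0,0,0,0,0,-0.5,2.5],[0,0,0,0,0,-0.5,2.5],[0,0,0,0,0,-0.5,2.5],[0,0,0,0,0,-0.5,2.5],[0,0,0,0,0,-0.4,2.5],[0,0,0,0,0,-0.3,2.5],[0,0,0,0,0,0,2.5]]]';  python3 -m jog '[[[0,0,0,0,0,-0.4,2.5],[0,0,0,0,0,-0.5,2.5],[0,0,0,0,0,-0.5,2.5],[0,0,0,0,0,-0.5,2.5],[0,0,0,0,0,-0.5,2.5],[0,0,0,0,0,-0.5,2.5],[0,0,0,0,0,-0.3,2.5],[0,0,0,0,0,-0.1,2.5],[0,0,0,0,0,0,2.5],[0,0,0,0,0,0,2.5]]]'; python3 -m jog '[[[0,0,0,0,0,-0.1,2.5],[0,0,0,0,0,0,2.5],[0,0,0,0,0,0,2.5]]]'; python3 -m jog '[[[0,0,0,0,0,-0.1,2.5],[0,0,0,0,0,0,2.5],[0,0,0,0,0,0,2.5]]]'
```

```text
clock: 20.05
tcp_pos: [0.453, -0.2623, 0.2524]
orientation: [0.0, 0.994, 0.107, 0.0]
contact_force: [-0.0, 1.3, -2.1]
opening: 0.349
clock: 21.05
tcp_pos: [0.453, -0.2623, 0.2846]
orientation: [0.0, 0.994, 0.107, -0.0]
contact_force: [0.7, 2.1, -1.6]
opening: 0.352
clock: 21.35
tcp_pos: [0.453, -0.2622, 0.2856]
orientation: [-0.0, 0.994, 0.107, -0.0]
contact_force: [0.2, 1.5, -2.5]
opening: 0.35
clock: 21.65
tcp_pos: [0.453, -0.2623, 0.2868]
orientation: [0.0, 0.994, 0.107, 0.0]
contact_force: [0.7, 0.5, -2.6]
opening: 0.354
```

```bash
cat > f.py <<'E'
from h import *
a=[]
for i in range(4): ctrl.capture("side"); a.append(ctrl.observe()["contact_force"])
print("meanF",np.round(np.mean(a,0),2),np.round(ctrl.observe()["tcp_pos"][2],4))
E
for i in 1; do :; done
python3 -m jog '[[[0,0,0,0,0,-0.1,2.5],[0,0,0,0,0,0,2.5]]]'|grep -E 'force|tcp'; python3 f.py
python3 -m jog '[[[0,0,0,0,0,-0.1,2.5],[0,0,0,0,0,0,2.5]]]'|grep -E 'force|tcp'; python3 f.py
python3 -m jog '[[[0,0,0,0,0,-0.06,2.5],[0,0,0,0,0,0,2.5]]]'|grep -E 'force|tcp'; python3 f.py
python3 -m jog '[[[0,0,0,0,0,-0.05,2.5],[0,0,0,0,0,0,2.5]]]'|grep -E 'force|tcp'; python3 f.py
```

```text
tcp_pos: [0.453, -0.2623, 0.2878]
contact_force: [0.3, 0.6, -1.9]
meanF [ 0.46  0.76 -1.92] 0.2878
tcp_pos: [0.453, -0.2622, 0.2888]
contact_force: [1.5, 0.8, -2.6]
meanF [ 0.36  0.82 -1.94] 0.2887
tcp_pos: [0.453, -0.2622, 0.2893]
contact_force: [0.9, 0.4, -1.5]
meanF [ 0.62  1.33 -2.18] 0.2893
tcp_pos: [0.453, -0.2622, 0.2898]
contact_force: [1.2, 0.7, -2.4]
meanF [ 0.61  0.78 -2.36] 0.2898
```

```bash

python3 -m jog '[[[0,0,0,0,0,-0.04,2.5],[0,0,0,0,0,0,2.5]]]'|grep -E 'tcp'; python3 f.py
python3 -m jog '[[[0,0,0,0,0,-0.04,2.5],[0,0,0,0,0,0,2.5]]]'|grep -E 'tcp'; python3 f.py
python3 -m jog '[[[0,0,0,0,0,-0.03,2.5],[0,0,0,0,0,0,2.5]]]'|grep -E 'tcp'; python3 f.py
```

```text
tcp_pos: [0.453, -0.2622, 0.2902]
meanF [ 0.27  1.21 -2.66] 0.2902
tcp_pos: [0.453, -0.2622, 0.2906]
meanF [ 0.47  0.5  -2.11] 0.2906
tcp_pos: [0.453, -0.2622, 0.2907]
meanF [ 0.65  0.47 -3.73] 0.2907
```

```bash

python3 -m jog '[[[0,0,0,0,0,-0.02,2.5],[0,0,0,0,0,0,2.5]]]'|grep -E 'tcp|opening'; python3 f.py; python3 -c "
from h import *
o=ctrl.observe();s=ctrl.capture('side');w=ctrl.capture('wrist');P=cloud(w,o)
cv2.imwrite('pics/v7.png',np.hstack([cv2.resize(s['frame'][180:300,230:340,::-1],(400,436),interpolation=3),cv2.resize(w['frame'][:,:,::-1],(400,436))]))
print(o['clock'],o['opening'])"
```

```text
tcp_pos: [0.453, -0.2622, 0.2907]
opening: 0.354
meanF [ 0.8   1.11 -5.19] 0.2907
24.85 0.3550859058390889
```

```bash

python3 -m jog '[[[0,0,0,0,0,0.01,2.5],[0,0,0,0,0,0,2.5],[0,0,0,0,0,0,2.5]]]'|grep -E 'tcp|opening|clock'; python3 f.py; python3 f.py; python3 -c "
from h import *
print(ctrl.sign_off())"
```

```text
clock: 25.25
tcp_pos: [0.453, -0.2622, 0.2908]
opening: 0.354
meanF [ 0.57  0.94 -7.55] 0.2908
meanF [ 0.3   1.04 -7.18] 0.2908
the job is handed in; nothing more can be done
None
```

I set up the recipe stand as asked and handed the job in at about 25.7 s of the 54 s, but one force reading at the end was higher than I wanted.

- **Placing:** I lifted the mast by its ±x faces, still shut, and lowered it through the ring until contact. The force reversed at TCP z ≈ 0.200 m, and the side picture showed the shoulder on the ring.
- **Drawing out:** I regripped across y, which squeezed the button. The head came up at a steady pull of about 2 N, with no lift of the mast at the first stop. I stopped at TCP z ≈ 0.2907 m, about 90 mm up, where the force began to climb, so that is the second stop. The arm still holds the head there with a 40 N grip.

**Checks that disagreed or are missing:**
- **Final pull:** It rose from 5.2 N to about 7.2–7.5 N, although I had just backed off 0.1 mm. That is close to the mast's own weight, which read 8–9 N while I was carrying it. TCP height changed by only about 0.1 mm, so the foot should be down to within about that. I handed in without relaxing the pull further.
- **Button:** The fingers read about 30 mm apart where I expected about 32 mm with the button fully in. That the head slid freely past the first stop shows the catch was released.
- **Last picture:** The viewer had reached its limit of 12 pictures, so the final state rests on force and position readings alone.
- **Onion, lemon and mug:** I never steered near them, and no reading suggested contact, but I did not measure them again at the end.

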